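# Draw the loading bar from under the castings on a check fixture

### The arm

A 7-joint arm with a two-finger parallel gripper is mounted at the origin on the work surface. World frame = base frame: x ahead of the robot, y to its left, z up, the work surface at z = 0. Lengths are in mm, angles in rad, forces in N, time in s.
With the tool pointing down it reaches from about 400 to 900 mm from the base axis. Payload 5.6 kg.
Tool frame: the origin (TCP) lies at the very end of the fingers, on their centre line; the grasp point (between the pads) lies 19 mm behind it; z points along the fingers, y is the line along which they close (so a half turn about z gives the same grasp; the last joint's range is limited). The gripper opens to 92 mm and grips with 3 to 60 N. Pads are 20 mm wide; open, the fingers measure 128 mm over their backs; the gripper's body (75 mm by 189 mm) begins 69 mm behind the grasp point.
Start: joints at [-1.262, 0.468, -0.012, 1.603, 0.006, 1.071, -0.056], TCP at [224.023, 610.182, 214.592] pointing down, gripper open.
Joint ranges: [-2.53, 2.53], [-0.31, 2.02], [-1.57, 1.55], [0.28, 2.44], [-1.29, 4.43], [0.15, 1.84], [-2.92, 2.92]. Speed limits (rad/s): [2.57, 2.57, 3.14, 3.14, 3.14, 3.14, 3.14].

### API

Orientations are given as a unit quaternion [x, y, z, w].
In Python, from plant import sensors, imaging, workorder gives the robot as it stands. The module is installed in compiled form; this text tells all that it offers.
- The arm moves only by the tool jog_arm, never from a script. Its argument "motion" is a list that holds one entry, the list of rows, each a list of 4 numbers: the shift along the tool's x, y, z normalised to -1 to 1, where 1 is 100 cm, then the turn about the tool's z normalised to -1 to 1, where 1 is 45 degrees. A call has 1 to 5 rows; each row is the pose to reach, as a shift and turn from the pose commanded when the call began, along the tool's axes at that moment; what a row does not reach only later rows make up. A row lasts 1/10 s, in which the tool goes at most 50 mm and 8.59 degrees, less where a joint would pass 70% of its speed; a pose out of reach is approached as far as the arm can. A call with a number of a shift or a turn outside -1 to 1 is refused whole. A call with a gripper value outside its range is refused whole. "gripper" is the closure, from -1 (fully open) to 1 (shut), set as the call begins (left out, the last holds). The fingers move at their own pace and stop on an object; "force" is the grip in N (left out, the last holds). Time passes only in rows, so rows that repeat a pose let the fingers close. It gives the time, the measured TCP pose, the force, the opening and the grip force at its end, in the units of the state.
- sensors.state(): the state, without advancing time (a new reading comes with each control period).
- imaging.camera(name): name is "side" or "top"; returns the picture (400x640x3 uint8, blue, green, red); there is no depth.
- imaging.camera_info(name): a dict with "camera_matrix" (3x3 intrinsics, pixels), "eye" and "attitude" of the camera in the world. Camera axes: x right, y up, looking along -z (the intrinsics and any distortion apply to the point x, -y, -z); pixel columns grow to the right and rows downward; lengths in mm; the calibration is good to about 2 mm. A picture is of the moment at which its call begins. camera_info takes no time and is no camera call.
- workorder.close_job(): hands the job in; it is judged then, once.
The state is a dict: "time": time; "joint_positions": joint angles; "joint_velocities": joint speeds; "effort": joint torques, N m; "ee_pos": TCP position; "tool_rot": TCP orientation; "contact_force": force on the tool from outside, world axes, zero at the start; "wrist_torque": the same for the moment, N m; "gripper_width": finger opening in mm; "grip_force": force on a finger pad.
Only numpy, scipy, OpenCV 4.12 (cv2) and the standard library are available. Lean on these libraries where they do the work, as an engineer would, in place of code of your own. Each camera call takes 0.05 s, during which the arm holds its last target. There are 200 camera calls.

### The job

The castings stacked on the check fixture are to come down onto their four rest pads. Take the loading bar by its T-handle and draw it out from under the stack and right through its swivel guide, going with the guide by feel and never forcing the bar when it binds, so that the stack settles upright and in order. Then lay the bar flat in the middle of the empty tray; do not drop it, touch nothing of the stack itself, and leave the other things on the table where they are.

Things in the scene. Friction and masses are not known exactly. Their poses are not given: they have to be found in the camera images.
- fixture: Check fixture, fixed: grey base plate 370 x 150 mm, 12 mm thick. Origin: at table height under the nest centre; x axis lengthwise, plate from x = -250 to +120. The bar is drawn out towards -x. Round the housing six locating pins, 8 mm thick, tops 42 mm above the table (two in front at x = -45, y +-36). An opened toggle clamp with orange grip, 150 mm high, at x = +50 to +150.
- nest (a point): Centre of the nest at rest-pad height, 23 mm above the table, axes as the fixture's. The four round rest pads, 14 mm across, stand 11 mm above the plate at x +-30, y +-40 mm.
- guide_pivot (a point): On the plate's top at fixture x = -104, axes as the fixture's. Here the bar's guide swivels: a slot 39 mm wide between dark strips with lips over the bar's edges, 21 mm high, from 8 mm nestward to 72 mm outward. It is clamped rigid, by eye, up to 6.5 degrees off the fixture's x axis either way; not measured: find it by feel (side load, drag, the bar turning). Off its line the bar binds hard.
- bar: Loading bar, aluminium, 150 x 36 mm, 16 mm thick, 0.26 kg. Origin: centre of its underside, x lengthwise, T-handle at x = -60. It lies on the plate along the fixture's x, centre at x = -37: plain end under the stack, nose 16 mm in the guide, 1.5 mm play a side. It leaves the guide only lengthwise. Drag 4 to 12 N if not binding. Drawn 80 mm it is clear of the stack, 215 mm of the guide.
- bar_handle (a point): Centre of the crossbar of the bar's T-handle: 100 mm across (bar y), 12 mm thick (bar x), 16 mm high, from 28 to 44 mm above the bar's underside, on a post 20 mm wide and 12 mm thick. The point is 36 mm above the underside, 60 mm from the bar's centre towards -x and 57 mm in front of the stack. Gripped across its thickness, the bar can turn a little in the grip.
- housing: Lower casting of the stack, grey, 80 x 100 mm, 32 mm high, 0.24 to 0.38 kg. Origin: centre of its underside, axes as the fixture's. It rests on the bar, 5 mm above the rest pads, and comes down flat on the four pads when the bar is out, rocking some 5 degrees as the bar leaves. The pins (1 to 3 mm of play) keep it from coming along.
- cover: Upper casting, a grey plate 72 x 92 mm, 7 mm thick with a raised middle 4 mm high, 0.12 kg, lying loose on the housing. Origin: centre of its underside.
- weight: Round steel weight with a knob, 36 mm across, 38 mm high, 0.15 to 0.29 kg, standing loose on the middle of the cover. Origin: centre of its underside. The stack's top is 109 mm above the table.
- tray: Empty grey sheet-metal tray, fixed: 215 x 105 mm outside, 28 mm high, walls and floor 4 mm. Origin: centre of its underside, x axis along its length. The bar is to lie flat on its floor, lengthwise, either end first, about in the middle; the handle stands above the walls.
- plug_gauge: Bystander: steel plug gauge standing upright, 22 mm across, 95 mm high; origin at its foot.
- wrench: Bystander: wrench, 160 mm, lying flat.
- spare_cover: Bystander: a spare cover casting, 72 x 92 mm, lying on the table.
- vblock: Bystander: dark steel V-block, 60 x 45 mm, about 34 mm high.
- brush: Bystander: brush, 190 mm, lying flat.
- oil_can: Bystander: grey can, 52 mm across, 110 mm high.
Things that resemble listed ones, but are neither listed nor needed, are in the scene too. Several things have the shape of the housing; the one meant has the colours described above. Several things have the shape of the bar; the one meant has the colours described above.

How it is judged (in metres and radians):
On the way:
1. The bar is drawn clear of the housing, still low in its guide, and the stack has come down flat on the rest pads, in order (x of bar in the frame of fixture below -0.12 m and z of each of bar, housing in the frame of fixture below 0.025 m and z of housing in the frame of fixture above 0.021 m and x of housing in the frame of fixture between -0.012 and 0.012 m and y of housing in the frame of fixture between -0.012 and 0.012 m and angle between each of housing, cover's own z axis and vertical below 0.03 rad and angle between weight's own z axis and vertical below 0.05 rad and z of cover in the frame of housing between 0.029 and 0.035 m and horizontal distance between cover and housing below 0.01 m and z of weight in the frame of cover between 0.008 and 0.014 m and horizontal distance between weight and cover below 0.018 m), for 0.2 s.
At the end, for the whole second after the job is handed in: Housing flat on the four pads (underside 23 +- 2 mm up, within 12 mm of the nest centre, tilt < 0.03), cover on it (within 10 mm), weight upright on the cover (within 18 mm); bar at rest, flat on the tray floor (tilt < 0.05, within 26 mm of centre lengthwise, 34 mm across) (z of housing in the frame of fixture between 0.021 and 0.025 m and x of housing in the frame of fixture between -0.012 and 0.012 m and y of housing in the frame of fixture between -0.012 and 0.012 m and angle between each of housing, cover's own z axis and vertical below 0.03 rad and angle between each of weight, bar's own z axis and vertical below 0.05 rad and z of cover in the frame of housing between 0.029 and 0.035 m and horizontal distance between cover and housing below 0.01 m and z of weight in the frame of cover between 0.008 and 0.014 m and horizontal distance between weight and cover below 0.018 m and x of bar in the frame of tray between -0.026 and 0.026 m and y of bar in the frame of tray between -0.034 and 0.034 m and z of bar in the frame of tray below 0.008 m and linear speed of bar below 0.02 m/s); the robot touches nothing.
It fails at once if the bar is forced: more than 28 N between the bar and the fixture with its guide (some 10 N of it is the resting load) (contact force between fixture and bar above 28 N).
It fails at once if the robot touches the stack (more than 1 N) (contact force between any of the fingers, the arm and housing above 1 N or contact force between any of the fingers, the arm and cover above 1 N or contact force between any of the fingers, the arm and weight above 1 N).
It fails at once if the stack is levered up from the plate by more than 5 mm, or tipped by more than 0.2 rad (z of housing in the frame of fixture above 0.033 m or angle between any of housing, cover, weight's own z axis and vertical above 0.2 rad).
It fails at once if the bar is dropped or flung (it moves faster than 0.8 m/s, as after a fall of some 3 cm) (linear speed of bar above 0.8 m/s).
It fails at once if a bystander is moved by more than 30 mm (distance of any of plug_gauge, wrench, spare_cover, vblock, brush, oil_can from where it was at the start of the episode above 0.03 m).
It also fails if it takes over 72 s, if anything falls off the work surface, if the arm or the gripper's body presses on something with over 40 N, if the wrist force passes 120 N, or if a joint passes its speed limit or range.

## Working session

There is one attempt and no reset: what is moved stays moved. The work goes in short steps, Python scripts to look and compute and a tool call to move; the robot and the scene stay as the last step left them, time stands still between calls to the robot, and variables do not carry over. Pictures are saved under pics/ and viewed, at most 10 in all, crops included, and the job is handed in when it is done.

Besides the shell and the picture viewer there is one more tool, called after ">>>" by a JSON object that holds its "api" and its "payload", one argument or row to a line. jog_arm: Moves the arm, as the interface text tells. Its arguments: {"type":"object","properties":{"motion":{"type":"array","items":{"type":"array","items":{"type":"array","items":{"type":"number"}}}},"gripper":{"type":"number"},"force":{"type":"number"}},"required":["motion"]}

```bash
mkdir -p pics; python3 - <<'E'
from plant import sensors, imaging
import cv2
s=sensors.state();print(s)
for n in("top","side"):
    print(imaging.camera_info(n)); cv2.imwrite(f"pics/{n}0.png",imaging.camera(n))
E
```

```text
{'time': 0.0, 'joint_positions': array([-1.26201368,  0.46839443, -0.01162451,  1.60365595,  0.00602241,
        1.07140765, -0.0562947 ]), 'joint_velocities': array([ 1.01367963e-03,  3.40822050e-05,  1.37486099e-03,  3.55811347e-03,
        4.34435761e-04,  1.62301680e-03, -1.25899114e-03]), 'effort': array([-1.08730266e-03, -5.20566845e+01, -1.31725677e-02, -2.43743008e+01,
       -5.66616375e-02,  1.74817740e-02,  1.69020163e-04]), 'ee_pos': array([223.82253128, 609.5995858 , 213.61580259]), 'tool_rot': array([ 1.74999681e-01,  9.84568064e-01, -9.10787977e-04, -9.24459913e-05]), 'contact_force': array([0.25234317, 0.07276634, 0.16921192]), 'wrist_torque': array([-0.02243343,  0.02707398, -0.00397285]), 'grip_force': 0.0, 'gripper_width': 91.86107678229381}
{'camera_matrix': array([[456.1406852 ,   0.        , 329.80554502],
       [  0.        , 456.1406852 , 203.64555523],
       [  0.        ,   0.        ,   1.        ]]), 'eye': array([ 308.26813894,   -2.08949873, 1175.72061376]), 'attitude': array([-0.06648302,  0.04360275,  0.71440891, -0.6951969 ])}
{'camera_matrix': array([[409.05750666,   0.        , 325.46430992],
       [  0.        , 409.05750666, 196.84142134],
       [  0.        ,   0.        ,   1.        ]]), 'eye': array([ 412.38634492, -647.52029201,  821.50492669]), 'attitude': array([ 0.3565183 , -0.00745541, -0.04546066,  0.93315189])}
```

View pics/top0.png

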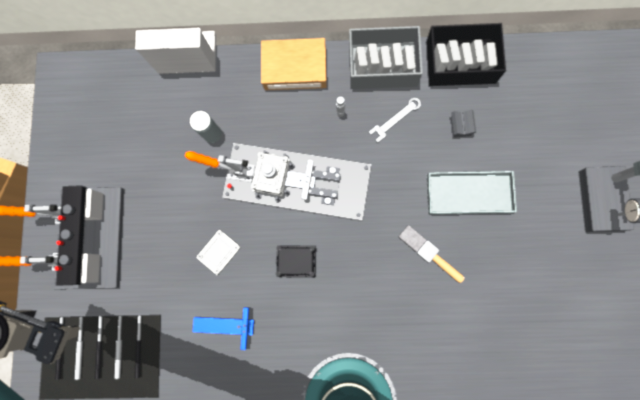

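View pics/side0.png

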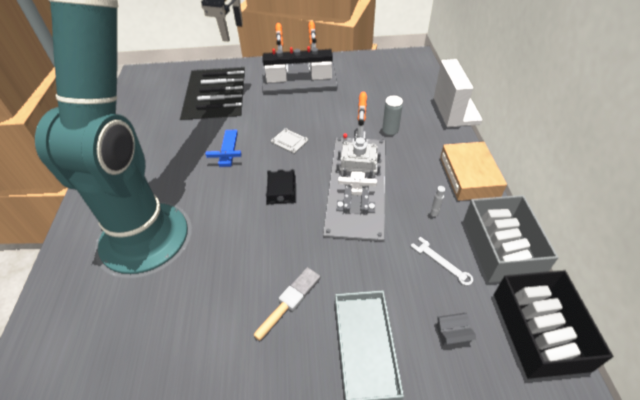

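Top view: the fixture plate spans (225..370, 145..218), with the stack at (270,172), the T-handle crossbar at (307,180) and the tray at (472,193). The start is clear of all of it. Next I'll zoom in and measure.

```bash
cat > h.py <<'E'
import numpy as np, cv2
from scipy.spatial.transform import Rotation as R
from plant import imaging
def ray(n,u,v):
    c=imaging.camera_info(n);K=c['camera_matrix']
    d=np.array([(u-K[0,2])/K[0,0],-(v-K[1,2])/K[1,1],-1.])
    return c['eye'],R.from_quat(c['attitude']).apply(d)
def at(n,u,v,z):
    e,d=ray(n,u,v);return e+d*(z-e[2])/d[2]
def px(n,p):
    c=imaging.camera_info(n);K=c['camera_matrix']
    q=R.from_quat(c['attitude']).inv().apply(np.asarray(p)-c['eye'])
    return K[0,0]*q[0]/-q[2]+K[0,2],K[1,1]*-q[1]/-q[2]+K[1,2]
E
python3 - <<'E'
from h import *
t=cv2.imread('pics/top0.png');s=cv2.imread('pics/side0.png')
a=cv2.resize(t[135:225,215:375],None,fx=5,fy=5,interpolation=cv2.INTER_CUBIC)
cv2.imwrite('pics/tc.png',a)
b=cv2.resize(s[130:245,310:400],None,fx=5,fy=5,interpolation=cv2.INTER_CUBIC);cv2.imwrite('pics/sc.png',b)
for n,p,z in[('top',(307,180),48),('top',(270,172),109),('top',(472,193),15)]:print(at(n,*p,z))
# tray & plate quick masks
hsv=cv2.cvtColor(t,cv2.COLOR_BGR2HSV)
print(t[193,472],t[205,350],t[150,350],t[180,307])
E
```

```text
[548.24591716  88.5266248   48.        ]
[557.74105312 172.47033202 109.        ]
[ 507.86531868 -331.24695422   15.        ]
[239 241 231] [236 235 235] [150 146 144] [255 255 254]
```

View pics/tc.png

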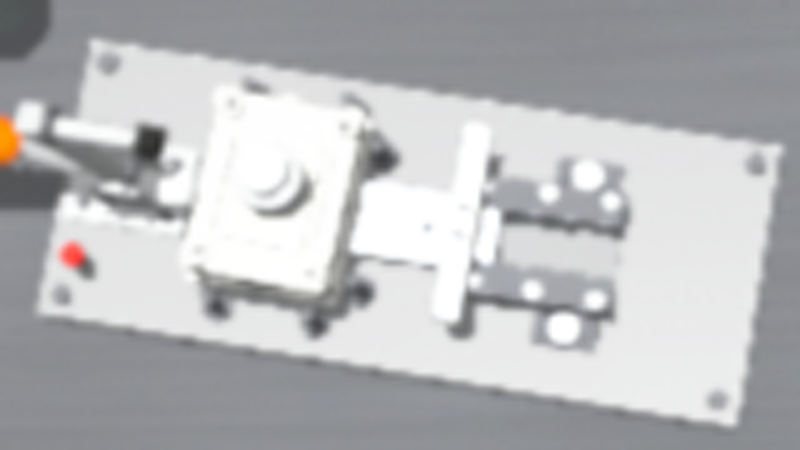

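View pics/sc.png

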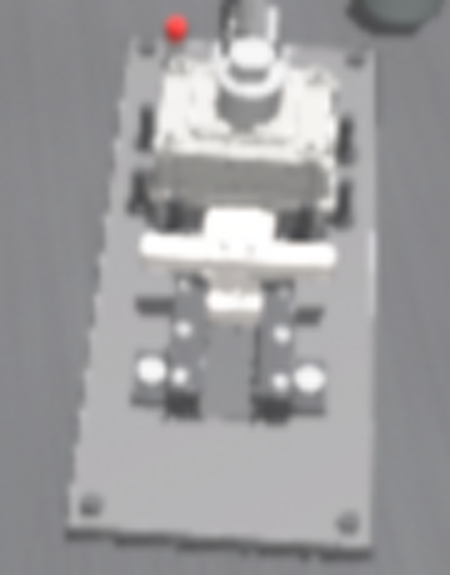

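The crops show the plate corners clearly. The handle crossbar runs (475,125)-(447,318) in the top crop, and the dark guide strips look only slightly turned relative to the plate. Now I'll compute the poses.

```bash
cat >> h.py <<'E'
def crop(x,y): return x/5+215-.4,y/5+135-.4
E
python3 - <<'E'
from h import *
C=[at('top',*crop(*p),12) for p in[(92,40),(782,147),(738,425),(38,315)]]
C=np.array(C)[:,:2];print(C.round(1))
for i in range(4):print(np.linalg.norm(C[i]-C[(i+1)%4]).round(1))
# long axis +x: from right (idx1,2) to left (0,3)
d=(C[0]+C[3]-C[1]-C[2])/2;f=d/np.linalg.norm(d)
e=(C[0]-C[3]+C[1]-C[2])/2; print('ang x',np.degrees(np.arctan2(d[1],d[0])),'ang from short',np.degrees(np.arctan2(e[1],e[0]))+90)
cen=C.mean(0);O=cen+f*65;print('nest',O)
yv=np.array([-f[1],f[0]])
for lab,x in(('handle',-97),('pivot',-104)):print(lab,O+f*x)
H=[at('top',*crop(*p),56)[:2] for p in[(475,125),(447,318)]];H=np.array(H);dh=H[1]-H[0]
print('handle',H.mean(0),np.linalg.norm(dh),np.degrees(np.arctan2(dh[1],dh[0])), 'yv',np.degrees(np.arctan2(*yv[::-1])))
for a,b in[((495,215),(622,237)),((470,290),(612,315)),((500,178),(560,188))]:
    p,q=at('top',*crop(*a),33)[:2],at('top',*crop(*b),33)[:2];r=p-q;print('strip',np.degrees(np.arctan2(r[1],r[0])))
print('stack',[(at('top',*crop(*p),73)[:2]).round(1) for p in[(217,88),(370,112),(333,300),(183,270)]])
t=cv2.imread('pics/top0.png')
g=cv2.resize(t[155:230,415:530],None,fx=5,fy=5,interpolation=cv2.INTER_CUBIC);cv2.imwrite('pics/tray.png',g)
m=cv2.inRange(t[155:230,415:530],(200,200,200),(255,255,255));m=(t[155:230,415:530].min(2)>195).astype(np.uint8)
k=cv2.findContours(m,0,2)[0];k=max(k,key=cv2.contourArea);print(cv2.minAreaRect(k),cv2.boundingRect(k))
E
```

```text
[[663.7 286.9]
 [593.2 -76.7]
 [447.8 -48.6]
 [516.1 314. ]]
370.4
148.1
369.0
150.1
ang x 79.18538403049232 ang from short 79.31815468376793
nest [567.38757017 182.7317267 ]
handle [549.18727715  87.45450312]
pivot [547.87385394  80.57882719]
handle [549.69863308  88.28862813] 99.78760693833699 170.91724678887954 yv 169.18538403049232
strip 78.17453959964217
strip 78.13815453893936
strip 78.48715171615714
stack [array([617.9, 208.4]), array([603. , 131.6]), array([508.2, 150.9]), array([525.6, 225.3])]
((55.38675308227539, 38.477638244628906), (36.38236618041992, 82.6505355834961), 89.0759506225586) (14, 20, 84, 38)
```

View pics/tray.png

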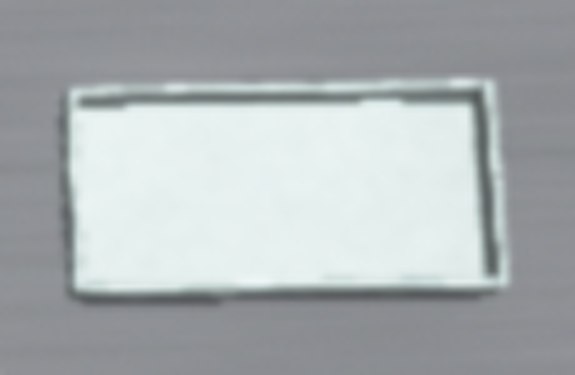

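Everything agrees with the given sizes: plate 370×149, handle 99.8 long and about 1 mm from the predicted position. The guide looks to be about -1° to the fixture. The tray rim shows at (70,88), (492,82), (505,288), (73,295) in its crop. Next I'll plan the approach.

```bash
cat >> h.py <<'E'
from plant import sensors
def yaw(s): # angle of tool y, deg
    y=R.from_quat(s['tool_rot']).apply([0,1,0]);return np.degrees(np.arctan2(y[1],y[0]))
def go(p,yw=None):
    s=sensors.state();r=R.from_quat(s['tool_rot'])
    d=r.inv().apply(np.asarray(p)-s['ee_pos'])/1000
    t=0 if yw is None else -(yw-yaw(s))/45
    print('shift',d.round(4),'turn',round(t,4),'yaw',yaw(s).round(2))
E
python3 - <<'E'
from h import *
T=np.array([at('top',x/5+414.6,y/5+154.6,28)[:2] for x,y in[(70,88),(492,82),(505,288),(73,295)]])
print(T.round(1),T.mean(0),[np.linalg.norm(T[i]-T[(i+1)%4]).round(1) for i in range(4)])
d=(T[0]+T[3]-T[1]-T[2]);print('tray ang',np.degrees(np.arctan2(d[1],d[0])))
go([549.3,88,214],79.2)
E
```

```text
[[ 562.9 -221.7]
 [ 559.2 -434.8]
 [ 453.5 -432.1]
 [ 456.3 -217. ]] [ 507.96781455 -326.3886716 ] [np.float64(213.1), np.float64(105.7), np.float64(215.1), np.float64(106.8)]
tray ang 89.1261774864813
shift [-4.853e-01 -3.775e-01  4.000e-04] turn -0.2081 yaw 69.84
```

>>> {"api": "jog_arm", "payload": {
  "motion": [
    [[-0.03,-0.0233,0,0],[-0.065,-0.0506,0,0],[-0.1,-0.0778,0,0],[-0.135,-0.105,0,0],[-0.17,-0.132,0,0]]
  ],
  "gripper": 0.3
}}

```text
time: 0.6
ee_pos: [338.7, 425.8, 214.3]
tool_rot: [0.175, 0.985, -0.0, -0.0]
contact_force: [0.3, 0.5, -0.1]
gripper_width: 54.3
grip_force: 0.0
```

>>> {"api": "jog_arm", "payload": {
  "motion": [
    [[-0.035,-0.0272,0,0],[-0.07,-0.0545,0,0],[-0.105,-0.0817,0,0],[-0.14,-0.109,0,0],[-0.175,-0.136,0,0]]
  ]
}}

```text
time: 1.1
ee_pos: [456.0, 237.9, 214.5]
tool_rot: [0.175, 0.985, -0.0, -0.0]
contact_force: [0.7, 0.1, 0.0]
gripper_width: 32.5
grip_force: 0.0
```

>>> {"api": "jog_arm", "payload": {
  "motion": [
    [[-0.035,-0.0272,0,-0.05],[-0.07,-0.0545,0,-0.1],[-0.105,-0.0817,0,-0.15],[-0.13,-0.101,0,-0.208],[-0.14,-0.109,0,-0.208]]
  ]
}}

```text
time: 1.6
ee_pos: [550.5, 85.4, 214.4]
tool_rot: [0.096, 0.995, -0.001, 0.0]
contact_force: [-0.8, -0.3, 0.2]
gripper_width: 32.2
grip_force: 0.0
```

```bash
python3 - <<'E'
from h import *
print(sensors.state());go([549.3,88,90],79.2)
E
```

```text
{'time': 1.6, 'joint_positions': array([-0.40832547,  0.31032057,  0.23641085,  1.84742162, -0.08381236,
        0.9936788 ,  1.24056578]), 'joint_velocities': array([ 0.14276405,  0.07354432,  0.01320122, -0.09190873, -0.05878008,
        0.0362452 ,  0.18236904]), 'effort': array([-4.22388883e-01, -4.11081791e+01,  2.12021247e+00, -2.31866831e+01,
        9.41661419e-02,  1.86099292e-03,  2.97666444e-01]), 'ee_pos': array([550.50365273,  85.40932417, 214.36184839]), 'tool_rot': array([ 9.64617059e-02,  9.95336460e-01, -6.72850526e-04,  1.35747619e-04]), 'contact_force': array([-0.77431216, -0.25196097,  0.17231201]), 'wrist_torque': array([ 0.03308673, -0.01523461,  0.02770189]), 'grip_force': 0.0, 'gripper_width': 32.21546303698387}
shift [0.0017 0.0025 0.1244] turn -0.006 yaw 78.93
```

>>> {"api": "jog_arm", "payload": {
  "motion": [
    [[0,0,0.03,0],[0,0,0.07,0],[0,0,0.11,0],[0,0,0.124,0],[0,0,0.124,0]]
  ]
}}

```text
time: 2.1
ee_pos: [547.6, 89.7, 88.8]
tool_rot: [0.094, 0.996, -0.001, -0.002]
contact_force: [-0.2, -0.6, -0.6]
gripper_width: 32.4
grip_force: 0.0
```

>>> {"api": "jog_arm", "payload": {
  "motion": [
    [[0,0,0.01,0],[0,0,0.01,0]]
  ]
}}

```text
time: 2.3
ee_pos: [549.8, 89.5, 81.1]
tool_rot: [0.094, 0.996, 0.0, 0.0]
contact_force: [0.8, 0.7, -0.8]
gripper_width: 32.1
grip_force: 0.0
```

```bash
python3 - <<'E'
from h import *
s=sensors.state();print(s['ee_pos']);go([549.3,88,36],79.2)
i=imaging.camera('side');cv2.imwrite('pics/s1.png',cv2.resize(i[110:240,290:420],None,fx=4.5,fy=4.5,interpolation=cv2.INTER_CUBIC))
E
```

```text
[549.8026327   89.54003689  81.13040692]
shift [ 0.0002 -0.0016  0.0451] turn 0.0002 yaw 79.21
```

View pics/s1.png

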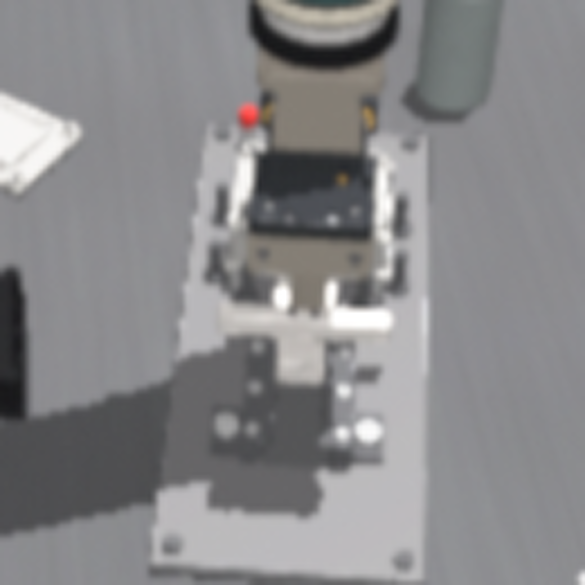

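The side picture shows the near finger centred on the bar (306,300) over the crossbar (220–393, 320), with the fingers straddling its thickness. I'll lower and grip.

>>> {"api": "jog_arm", "payload": {
  "motion": [
    [[0,-0.001,0.012,0],[0,-0.001,0.024,0],[0,-0.001,0.035,0],[0,-0.001,0.042,0],[0,-0.001,0.045,0]]
  ]
}}

```text
time: 2.85
ee_pos: [548.5, 88.0, 34.3]
tool_rot: [0.094, 0.996, -0.0, -0.001]
contact_force: [0.3, 1.0, 0.5]
gripper_width: 32.1
grip_force: 0.0
```

>>> {"api": "jog_arm", "payload": {
  "motion": [
    [[0,0,0,0],[0,0,0,0]]
  ]
}}

```text
time: 3.05
ee_pos: [549.4, 88.1, 35.7]
tool_rot: [0.094, 0.996, 0.0, 0.0]
contact_force: [-0.3, 0.3, -0.9]
gripper_width: 32.0
grip_force: 0.0
```

>>> {"api": "jog_arm", "payload": {
  "motion": [
    [[0,0,0,0],[0,0,0,0],[0,0,0,0],[0,0,0,0],[0,0,0,0]]
  ],
  "gripper": 0.85,
  "force": 6
}}

```text
time: 3.55
ee_pos: [549.3, 87.7, 35.9]
tool_rot: [0.094, 0.996, -0.0, 0.0]
contact_force: [-0.4, -2.7, 3.4]
gripper_width: 12.3
grip_force: 6.0
```

>>> {"api": "jog_arm", "payload": {
  "motion": [
    [[0,0,0,0],[0,0,0,0]]
  ]
}}

```text
time: 3.75
ee_pos: [549.3, 87.7, 35.9]
tool_rot: [0.094, 0.996, -0.0, 0.0]
contact_force: [-1.7, -2.3, 5.8]
gripper_width: 12.1
grip_force: 6.0
```

>>> {"api": "jog_arm", "payload": {
  "motion": [
    [[0,0,-0.0005,0],[0,0,-0.0005,0],[0,0,-0.0005,0]]
  ],
  "force": 20
}}

```text
time: 4.05
ee_pos: [549.2, 87.7, 35.9]
tool_rot: [0.094, 0.996, -0.0, 0.0]
contact_force: [0.1, -3.9, 0.5]
gripper_width: 12.0
grip_force: 20.0
```

```bash
cat > st.py <<'E'
from h import *
O=np.array([567.39,182.73]);a=np.radians(79.2);f=np.array([np.cos(a),np.sin(a)]);l=np.array([-f[1],f[0]])
s=sensors.state();F=s['contact_force'];p=s['ee_pos'][:2]-O
print('t %.2f fix x %.1f y %.1f z %.1f yaw %.2f | Fx %.1f Fy %.1f Fz %.1f'%(s['time'],p@f,p@l,s['ee_pos'][2],yaw(s)-79.2,F[:2]@f,F[:2]@l,F[2]),'tq',s['wrist_torque'].round(2),'w %.1f g %.1f'%(s['gripper_width'],s['grip_force']))
E
python3 st.py
```

```text
t 4.05 fix x -96.7 y 0.0 z 35.9 yaw -0.02 | Fx -3.8 Fy -0.8 Fz 0.5 tq [-0.76 -0.13 -0.07] w 12.0 g 20.0
```

>>> {"api": "jog_arm", "payload": {
  "motion": [
    [[0,-0.002,0,0],[0,-0.004,0,0],[0,-0.006,0,0],[0,-0.008,0,0],[0,-0.01,0,0]]
  ]
}}

```text
time: 4.55
ee_pos: [547.2, 81.1, 35.9]
tool_rot: [0.093, 0.996, 0.001, -0.0]
contact_force: [1.5, 7.1, -3.8]
gripper_width: 11.8
grip_force: 20.0
```

```bash
python3 st.py
```

```text
t 4.55 fix x -103.6 y 0.8 z 35.9 yaw 0.13 | Fx 7.3 Fy -0.1 Fz -3.8 tq [ 1.38 -0.38 -0.01] w 11.8 g 20.0
```

>>> {"api": "jog_arm", "payload": {
  "motion": [
    [[0,-0.003,0,0],[0,-0.006,0,0],[0,-0.009,0,0],[0,-0.012,0,0],[0,-0.015,0,0]]
  ]
}}

```text
time: 5.05
ee_pos: [544.4, 66.4, 35.9]
tool_rot: [0.093, 0.996, 0.001, -0.0]
contact_force: [1.6, 6.4, -3.6]
gripper_width: 11.9
grip_force: 20.0
```

```bash
python3 st.py
```

```text
t 5.05 fix x -118.6 y 0.8 z 35.9 yaw 0.14 | Fx 6.6 Fy -0.4 Fz -3.6 tq [ 1.41 -0.3   0.01] w 11.9 g 20.0
```

>>> {"api": "jog_arm", "payload": {
  "motion": [
    [[0,-0.003,0,0],[0,-0.006,0,0],[0,-0.009,0,0],[0,-0.012,0,0],[0,-0.012,0,0]]
  ]
}}

```text
time: 5.55
ee_pos: [542.0, 54.1, 35.9]
tool_rot: [0.093, 0.996, 0.001, -0.0]
contact_force: [0.3, 5.5, -3.0]
gripper_width: 12.0
grip_force: 20.0
```

```bash
python3 st.py
```

```text
t 5.55 fix x -131.1 y 0.8 z 35.9 yaw 0.11 | Fx 5.4 Fy 0.7 Fz -3.0 tq [ 1.11 -0.24  0.01] w 12.0 g 20.0
```

>>> {"api": "jog_arm", "payload": {
  "motion": [
    [[0.0001,-0.003,0,0.003],[0.0002,-0.006,0,0.006],[0.0003,-0.009,0,0.009],[0.0004,-0.012,0,0.011],[0.0004,-0.012,0,0.011]]
  ]
}}

```text
time: 6.05
ee_pos: [539.7, 43.1, 36.0]
tool_rot: [0.097, 0.995, 0.002, 0.0]
contact_force: [1.8, 7.1, -4.3]
gripper_width: 12.2
grip_force: 20.0
```

```bash
python3 st.py
```

```text
t 6.05 fix x -142.3 y 1.0 z 36.0 yaw -0.35 | Fx 7.3 Fy -0.4 Fz -4.3 tq [ 1.46 -0.48  0.09] w 12.2 g 20.0
```

>>> {"api": "jog_arm", "payload": {
  "motion": [
    [[0.0,-0.003,0,0],[0.0001,-0.006,0,0],[0.0002,-0.009,0,0],[0.0002,-0.012,0,0],[0.0002,-0.014,0,0]]
  ]
}}

```text
time: 6.55
ee_pos: [536.7, 26.3, 36.1]
tool_rot: [0.098, 0.995, 0.0, 0.0]
contact_force: [1.8, 3.6, -2.2]
gripper_width: 12.3
grip_force: 20.0
```

```bash
python3 st.py
```

```text
t 6.55 fix x -159.4 y 0.8 z 36.1 yaw -0.49 | Fx 3.9 Fy -1.1 Fz -2.2 tq [ 0.5  -0.5  -0.04] w 12.3 g 20.0
```

>>> {"api": "jog_arm", "payload": {
  "motion": [
    [[0.0,-0.002,0,0],[0,-0.004,0,0],[0,-0.006,0,0],[0,-0.008,0,0],[0,-0.01,0,0]]
  ]
}}

```text
time: 7.05
ee_pos: [534.8, 16.3, 36.1]
tool_rot: [0.099, 0.995, -0.0, 0.0]
contact_force: [1.9, 1.6, -2.5]
gripper_width: 12.0
grip_force: 20.0
```

```bash
python3 st.py
```

```text
t 7.05 fix x -169.6 y 0.9 z 36.1 yaw -0.51 | Fx 2.0 Fy -1.6 Fz -2.5 tq [ 0.45 -0.49 -0.03] w 12.0 g 20.0
```

>>> {"api": "jog_arm", "payload": {
  "motion": [
    [[0.0,-0.002,0,0],[-0.0001,-0.004,0,0],[-0.0002,-0.006,0,0],[-0.0003,-0.008,0,0],[-0.0004,-0.01,0,0]]
  ]
}}

```text
time: 7.55
ee_pos: [532.8, 6.0, 36.0]
tool_rot: [0.099, 0.995, -0.0, -0.0]
contact_force: [1.6, 0.4, -1.9]
gripper_width: 12.3
grip_force: 20.0
```

```bash
python3 st.py
```

```text
t 7.55 fix x -180.1 y 0.9 z 36.0 yaw -0.51 | Fx 0.7 Fy -1.5 Fz -1.9 tq [ 0.09 -0.19 -0.02] w 12.3 g 20.0
```

>>> {"api": "jog_arm", "payload": {
  "motion": [
    [[-0.0001,-0.003,0,0],[-0.0002,-0.006,0,0],[-0.0003,-0.009,0,0],[-0.0003,-0.012,0,0],[-0.0003,-0.015,0,0]]
  ]
}}

```text
time: 8.05
ee_pos: [530.2, -8.4, 36.0]
tool_rot: [0.098, 0.995, -0.0, -0.0]
contact_force: [-0.5, -0.0, -2.4]
gripper_width: 11.6
grip_force: 20.0
```

```bash
python3 st.py; python3 - <<'E'
from h import *
i=imaging.camera('side');j=imaging.camera('top')
a=cv2.resize(i[110:260,290:410],None,fx=4,fy=4,interpolation=cv2.INTER_CUBIC)
b=cv2.resize(j[130:230,215:385],None,fx=2.35,fy=2.35,interpolation=cv2.INTER_CUBIC)[:,:399]
c=np.zeros((600,800,3),np.uint8);c[:600,:399]=a[:,:399];c[:b.shape[0],400:400+b.shape[1]]=b;cv2.imwrite('pics/m.png',c[:,:800])
E
```

```text
t 8.05 fix x -194.7 y 0.7 z 36.0 yaw -0.50 | Fx -0.1 Fy 0.5 Fz -2.4 tq [ 0.01 -0.06  0.02] w 11.6 g 20.0
```

View pics/m.png

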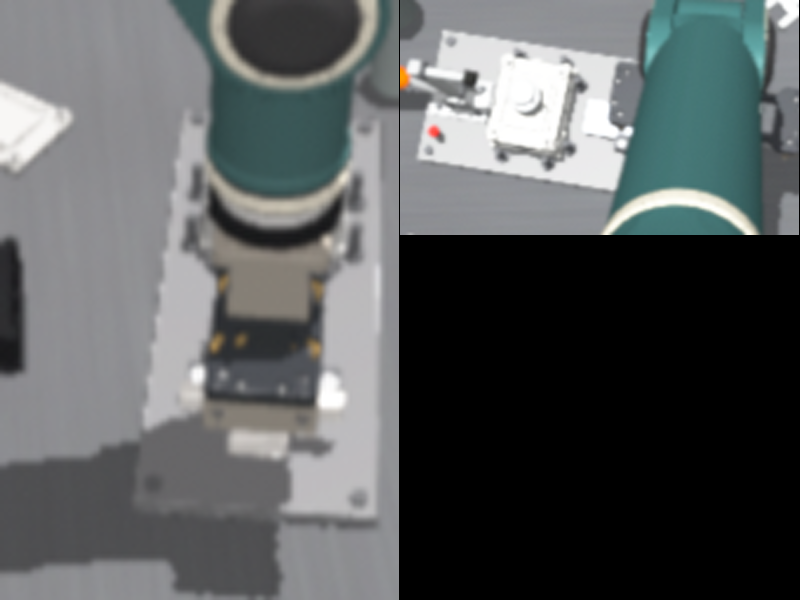

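The picture shows the stack upright at (530,105) with the bar's plain end clear of it at (585,118). I'll keep drawing the bar out.

>>> {"api": "jog_arm", "payload": {
  "motion": [
    [[0,-0.004,0,0],[0,-0.008,0,0],[0,-0.012,0,0],[0,-0.016,0,0],[0,-0.02,0,0]]
  ]
}}

```text
time: 8.65
ee_pos: [526.5, -28.1, 36.1]
tool_rot: [0.098, 0.995, -0.0, 0.0]
contact_force: [-0.8, -0.2, -1.4]
gripper_width: 11.8
grip_force: 20.0
```

```bash
python3 st.py
```

```text
t 8.65 fix x -214.8 y 0.7 z 36.1 yaw -0.50 | Fx -0.3 Fy 0.8 Fz -1.4 tq [-0.11  0.03 -0.01] w 11.8 g 20.0
```

>>> {"api": "jog_arm", "payload": {
  "motion": [
    [[0.0001,-0.004,0,0],[0.0002,-0.008,0,0],[0.0003,-0.012,0,0],[0.0004,-0.016,0,0],[0.0005,-0.02,0,0]]
  ]
}}

```text
time: 9.15
ee_pos: [522.1, -47.5, 36.1]
tool_rot: [0.098, 0.995, 0.0, 0.0]
contact_force: [-1.0, 1.1, -1.3]
gripper_width: 12.1
grip_force: 20.0
```

```bash
python3 st.py
```

```text
t 9.15 fix x -234.6 y 1.3 z 36.1 yaw -0.49 | Fx 0.9 Fy 1.2 Fz -1.3 tq [-0.03  0.    0.06] w 12.1 g 20.0
```

>>> {"api": "jog_arm", "payload": {
  "motion": [
    [[0.0002,-0.004,0,0.001],[0.0004,-0.008,0,0.002],[0.0005,-0.012,0,0.003],[0.0006,-0.016,0,0.004],[0.0007,-0.02,0,0.005]]
  ]
}}

```text
time: 9.65
ee_pos: [517.7, -67.0, 36.2]
tool_rot: [0.1, 0.995, 0.0, 0.0]
contact_force: [0.8, 0.8, -2.4]
gripper_width: 11.9
grip_force: 20.0
```

```bash
python3 st.py
```

```text
t 9.65 fix x -254.6 y 2.1 z 36.2 yaw -0.73 | Fx 0.9 Fy -0.7 Fz -2.4 tq [-0.04 -0.13 -0.09] w 11.9 g 20.0
```

>>> {"api": "jog_arm", "payload": {
  "motion": [
    [[0,-0.004,0,0],[0,-0.008,0,0],[0,-0.012,0,0],[0,-0.016,0,0],[0,-0.02,0,0]]
  ]
}}

```text
time: 10.15
ee_pos: [513.6, -86.6, 36.1]
tool_rot: [0.1, 0.995, 0.0, 0.0]
contact_force: [1.4, 0.2, -2.9]
gripper_width: 12.1
grip_force: 20.0
```

```bash
python3 st.py
```

```text
t 10.15 fix x -274.6 y 2.4 z 36.1 yaw -0.72 | Fx 0.5 Fy -1.4 Fz -2.9 tq [-0.06 -0.22 -0.11] w 12.1 g 20.0
```

Side force is -1.4, so I'll ease a little the other way.

>>> {"api": "jog_arm", "payload": {
  "motion": [
    [[-0.0001,-0.004,0,0],[-0.0002,-0.008,0,0],[-0.0003,-0.012,0,0],[-0.0003,-0.016,0,0],[-0.0003,-0.02,0,0]]
  ]
}}

```text
time: 10.65
ee_pos: [509.7, -106.2, 36.1]
tool_rot: [0.1, 0.995, 0.0, -0.0]
contact_force: [0.2, 0.0, -3.1]
gripper_width: 11.8
grip_force: 20.0
```

```bash
python3 st.py
```

```text
t 10.65 fix x -294.7 y 2.5 z 36.1 yaw -0.72 | Fx 0.1 Fy -0.2 Fz -3.1 tq [-0.06 -0.08 -0.07] w 11.8 g 20.0
```

>>> {"api": "jog_arm", "payload": {
  "motion": [
    [[0,-0.003,0,0],[0,-0.006,0,0],[0,-0.01,0,0],[0,-0.014,0,0],[0,-0.018,0,0]]
  ],
  "force": 40
}}

```text
time: 11.15
ee_pos: [506.1, -123.9, 36.1]
tool_rot: [0.1, 0.995, -0.0, -0.0]
contact_force: [-0.7, 0.5, -2.3]
gripper_width: 11.6
grip_force: 40.0
```

```bash
python3 st.py
```

```text
t 11.15 fix x -312.7 y 2.7 z 36.1 yaw -0.72 | Fx 0.3 Fy 0.8 Fz -2.3 tq [-0.05  0.02  0.02] w 11.6 g 40.0
```

>>> {"api": "jog_arm", "payload": {
  "motion": [
    [[0,-0.005,0,0],[0,-0.01,0,0],[0,-0.016,0,0],[0,-0.022,0,0],[0,-0.03,0,0]]
  ]
}}

```text
time: 11.65
ee_pos: [500.2, -153.3, 36.1]
tool_rot: [0.1, 0.995, 0.0, 0.0]
contact_force: [-0.5, -0.0, -2.2]
gripper_width: 11.7
grip_force: 40.0
```

>>> {"api": "jog_arm", "payload": {
  "motion": [
    [[0,0,-0.005,0],[0,0,-0.012,0],[0,0,-0.024,0],[0,0,-0.036,0],[0,0,-0.05,0]]
  ]
}}

```text
time: 12.15
ee_pos: [500.4, -152.7, 87.4]
tool_rot: [0.1, 0.995, 0.0, 0.0]
contact_force: [1.5, -1.0, -2.4]
gripper_width: 11.9
grip_force: 40.0
```

```bash
python3 st.py; python3 - <<'E'
from h import *
i=imaging.camera('side')
cv2.imwrite('pics/l.png',cv2.resize(i[120:400,260:460],None,fx=2.1,fy=2.1,interpolation=cv2.INTER_CUBIC))
E
```

```text
t 12.15 fix x -342.0 y 2.9 z 87.4 yaw -0.69 | Fx -0.7 Fy -1.6 Fz -2.4 tq [-0.15  0.03 -0.02] w 11.9 g 40.0
```

View pics/l.png

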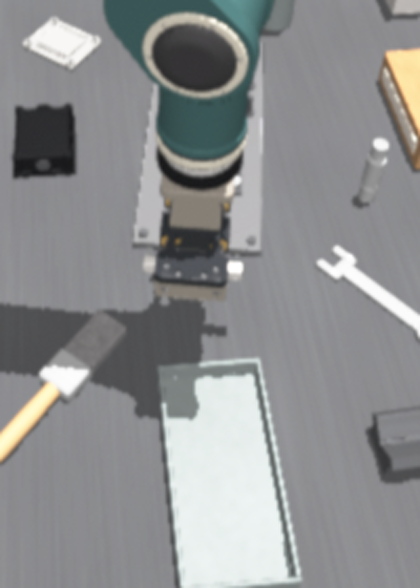

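The bar hangs level from the gripper in front of the tray. Next I'll move it over the tray.

```bash
python3 - <<'E'
from h import *
go([507.1,-386.4,87],89.1)
E
```

```text
shift [-0.0515 -0.2275  0.0028] turn -0.2357 yaw 78.5
```

>>> {"api": "jog_arm", "payload": {
  "motion": [
    [[-0.006,-0.02,0,-0.02],[-0.014,-0.055,0,-0.06],[-0.023,-0.095,0,-0.1],[-0.032,-0.135,0,-0.14],[-0.04,-0.17,0,-0.18]]
  ]
}}

```text
time: 12.7
ee_pos: [505.6, -329.7, 86.9]
tool_rot: [0.029, 1.0, -0.0, 0.0]
contact_force: [-0.3, -0.8, -3.3]
gripper_width: 11.6
grip_force: 40.0
```

>>> {"api": "jog_arm", "payload": {
  "motion": [
    [[0,-0.025,0,-0.03],[0,-0.045,0,-0.05],[0,-0.055,0,-0.056],[0,-0.055,0,-0.056],[0,-0.055,0,-0.056]]
  ]
}}

```text
time: 13.2
ee_pos: [502.6, -381.0, 86.1]
tool_rot: [0.007, 1.0, 0.001, 0.0]
contact_force: [-1.1, 0.5, -2.7]
gripper_width: 11.7
grip_force: 40.0
```

```bash
python3 st.py; python3 - <<'E'
from h import *
go([507.1,-386.4,29],89.1)
i=imaging.camera('side')
cv2.imwrite('pics/l2.png',cv2.resize(i[180:400,260:460],None,fx=2.7,fy=2.7,interpolation=cv2.INTER_CUBIC))
E
```

```text
t 13.20 fix x -565.9 y -42.0 z 86.1 yaw 9.94 | Fx 0.3 Fy 1.2 Fz -2.7 tq [-0.06 -0.01  0.02] w 11.7 g 40.0
shift [-0.0046 -0.0054  0.0571] turn 0.0009 yaw 89.14
```

View pics/l2.png

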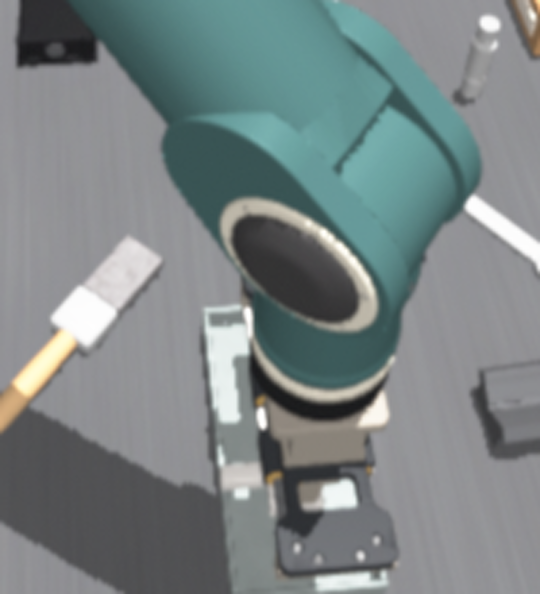

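The gripper and bar are over the tray, with the crossbar's end at (240,475). I'll lower the bar.

>>> {"api": "jog_arm", "payload": {
  "motion": [
    [[-0.0046,-0.0054,0.008,0],[-0.0046,-0.0054,0.018,0],[-0.0046,-0.0054,0.028,0],[-0.0046,-0.0054,0.038,0],[-0.0046,-0.0054,0.046,0]]
  ]
}}

```text
time: 13.75
ee_pos: [506.2, -387.3, 38.5]
tool_rot: [0.008, 1.0, 0.0, -0.001]
contact_force: [0.5, -0.8, -2.8]
gripper_width: 11.8
grip_force: 40.0
```

>>> {"api": "jog_arm", "payload": {
  "motion": [
    [[0,0,0.002,0],[0,0,0.004,0],[0,0,0.006,0],[0,0,0.008,0],[0,0,0.009,0]]
  ]
}}

```text
time: 14.25
ee_pos: [506.9, -388.0, 31.2]
tool_rot: [0.008, 1.0, -0.0, 0.0]
contact_force: [-0.4, 1.1, -1.3]
gripper_width: 11.6
grip_force: 40.0
```

```bash
python3 st.py;python3 -c "
from h import *
go([507.1,-386.4,28],89.1)"
```

```text
t 14.25 fix x -571.9 y -47.5 z 31.2 yaw 9.90 | Fx 1.0 Fy 0.6 Fz -1.3 tq [-0.11  0.   -0.02] w 11.6 g 40.0
shift [-0.0002  0.0016  0.0032] turn -0.0001 yaw 89.1
```

>>> {"api": "jog_arm", "payload": {
  "motion": [
    [[0,0,0.0005,0],[0,0,0.001,0],[0,0,0.0015,0],[0,0,0.002,0],[0,0,0.0025,0]]
  ]
}}

```text
time: 14.75
ee_pos: [506.8, -387.9, 28.6]
tool_rot: [0.008, 1.0, -0.0, 0.0]
contact_force: [0.2, 0.8, -1.8]
gripper_width: 11.8
grip_force: 40.0
```

```bash
python3 st.py
```

```text
t 14.75 fix x -571.8 y -47.4 z 28.6 yaw 9.90 | Fx 0.9 Fy -0.0 Fz -1.8 tq [-0.05 -0.01  0.04] w 11.8 g 40.0
```

>>> {"api": "jog_arm", "payload": {
  "motion": [
    [[0,0,0.0005,0],[0,0,0.001,0],[0,0,0.0013,0],[0,0,0.0016,0],[0,0,0.0016,0]]
  ]
}}

```text
time: 15.25
ee_pos: [506.8, -387.9, 28.0]
tool_rot: [0.008, 1.0, 0.0, 0.0]
contact_force: [-2.3, 2.3, 5.6]
gripper_width: 11.5
grip_force: 40.0
```

```bash
python3 st.py
```

```text
t 15.25 fix x -571.9 y -47.5 z 28.0 yaw 9.90 | Fx 1.8 Fy 2.7 Fz 5.6 tq [ 0.41  0.58 -0.03] w 11.5 g 40.0
```

Floor contact is felt. I'll soften the grip, open a little and withdraw.

>>> {"api": "jog_arm", "payload": {
  "motion": [
    [[0,0,0,0],[0,0,0,0],[0,0,0,0]]
  ],
  "force": 4
}}

```text
time: 15.55
ee_pos: [506.9, -388.0, 27.9]
tool_rot: [0.008, 1.0, -0.0, 0.0]
contact_force: [-3.2, 1.7, 4.9]
gripper_width: 11.8
grip_force: 4.0
```

>>> {"api": "jog_arm", "payload": {
  "motion": [
    [[0,0,0,0],[0,0,0,0],[0,0,0,0],[0,0,0,0],[0,0,0,0]]
  ],
  "gripper": 0.43
}}

```text
time: 16.05
ee_pos: [506.8, -387.9, 26.9]
tool_rot: [0.008, 1.0, 0.0, -0.0]
contact_force: [-0.7, -0.6, 0.2]
gripper_width: 26.2
grip_force: 0.0
```

>>> {"api": "jog_arm", "payload": {
  "motion": [
    [[0,0,-0.006,0],[0,0,-0.015,0],[0,0,-0.03,0],[0,0,-0.06,0],[0,0,-0.1,0]]
  ]
}}

```text
time: 16.55
ee_pos: [505.9, -387.3, 127.7]
tool_rot: [0.008, 1.0, 0.001, -0.001]
contact_force: [0.5, -0.7, 0.6]
gripper_width: 26.1
grip_force: 0.0
```

>>> {"api": "jog_arm", "payload": {
  "motion": [
    [[0,0,-0.04,0],[0,0,-0.08,0],[0,0,-0.12,0],[0,0,-0.15,0],[0,0,-0.15,0]]
  ]
}}

```text
time: 17.05
ee_pos: [508.6, -389.6, 284.0]
tool_rot: [0.008, 1.0, -0.003, 0.005]
contact_force: [-0.4, -1.0, -0.2]
gripper_width: 26.2
grip_force: 0.0
```

>>> {"api": "jog_arm", "payload": {
  "motion": [
    [[-0.04,0,0,0],[-0.085,0,0,0],[-0.13,0,0,0],[-0.17,0,0,0],[-0.2,0,0,0]]
  ]
}}

```text
time: 17.55
ee_pos: [708.8, -389.7, 276.4]
tool_rot: [0.007, 1.0, 0.0, -0.0]
contact_force: [0.6, 0.1, -0.5]
gripper_width: 26.1
grip_force: 0.0
```

```bash
python3 st.py; python3 - <<'E'
from h import *
i=imaging.camera('side');j=imaging.camera('top')
cv2.imwrite('pics/top9.png',j);cv2.imwrite('pics/side9.png',i)
a=cv2.resize(i[110:400,290:430],None,fx=2.0,fy=2.0,interpolation=cv2.INTER_CUBIC)
b=cv2.resize(j[130:230,215:535],None,fx=1.6,fy=1.6,interpolation=cv2.INTER_CUBIC)
c=np.zeros((590,800,3),np.uint8);c[:a.shape[0],:280]=a;c[:160,285:285+512]=b
k=cv2.resize(j[150:240,415:535],None,fx=4,fy=4,interpolation=cv2.INTER_CUBIC);c[170:530,285:765]=k
cv2.imwrite('pics/end.png',c)
E
```

```text
t 17.55 fix x -535.8 y -246.1 z 276.4 yaw 9.99 | Fx 0.2 Fy -0.6 Fz -0.5 tq [-0.   -0.01  0.03] w 26.1 g 0.0
```

View pics/end.png

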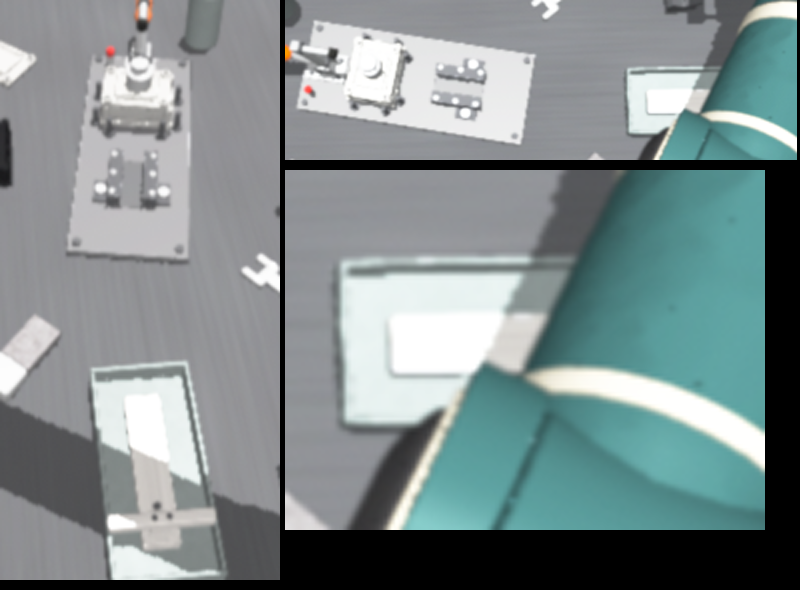

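The picture shows the stack upright with the guide empty, and the bar flat along the tray with its plain end at (390,345) in the crop. I'll check its position and hand in.

```bash
python3 - <<'E'
from h import *
e=at('top',441,193.5,20);print(e)
c=e-np.array([1.2,75,0]);print(c-[508,-326.4,20])
from plant import workorder
if abs(c[1]+326.4)<15 and abs(c[0]-508)<15: print(workorder.close_job())
E
```

```text
[ 508.12282884 -251.42283745   20.        ]
[-1.07717116 -0.02283745  0.        ]
the job is handed in; nothing more can be done
None
```

The job is handed in: the bar came out through its guide with side forces of about 2 N or less, the last pictures show the stack standing upright on the fixture, and the bar lies flat in the tray about 1 mm off centre by the camera; no verdict came back.

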